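Hang a test plate on the swing arm and turn it to the dryer mark

ROBOT

A 6-joint arm with a two-finger parallel gripper is mounted at the origin on the work surface. World frame = base frame: x ahead of the robot, y to its left, z up, the work surface at z = 0. Lengths are in mm, angles in rad, forces in N, time in s.
With the tool pointing down it reaches from about 350 to 875 mm from the base axis. Payload 4.2 kg.
Tool frame: the origin (TCP) lies at the very end of the fingers, on their centre line; the grasp point (between the pads) lies 19 mm behind it; x points along the fingers, y is the direction in which the jaws open and shut, and the axes are right-handed (so a half turn about x gives the same grasp; the last joint's range is limited). The gripper opens to 85 mm and grips with 20 to 120 N. Pads are 22 mm wide; open, the fingers measure 114 mm over their backs; the gripper's body (76 mm by 85 mm) begins 54 mm behind the grasp point. The pads swing forward as they close: fully open they stand 13 mm farther back than shut.
Start: joints at [1.398, 0.385, 0.008, 0, -1.194, -0.259], TCP at [261.533, 567.626, 200.312] pointing down, gripper open.
Joint ranges: [-3.14, 3.14], [-1.21, 2.06], [-1.07, 1.41], [-3.16, 2.05], [-2.99, -0.16], [-3.1, 3.1]. Speed limits (rad/s): [2.79, 2.79, 3.14, 3.14, 3.14, 3.14].

INTERFACE

Orientations are given as a unit quaternion [w, x, y, z].
In Python, from plant import manip gives the robot as it stands.
- The arm moves only by the tool servo_tool, never from a script. Its arguments are lists of equal length, an entry for each row: "linear": the shift along the world's x, y, z in cm, a list of three; "spin": the turn about the world's z in degrees; "fingers": the opening in per cent of the stroke, from 0 (shut) to 100 (fully open). In form: {"linear": [[tx, ty, tz], ...], "spin": [spin, ...], "fingers": [fingers, ...]}. A call has 1 to 12 rows; each row is the pose to reach, as a shift and turn from the pose measured when the call began; what a row does not reach only later rows make up. A row lasts 1/12 s, in which the tool goes at most 41.7 mm and 7.16 degrees, less where a joint would pass 70% of its speed; a pose out of reach is approached as far as the arm can. A call with a gripper value outside its range is refused whole. The fingers move at their own pace and stop on an object; the grip force is fixed at half the most. Time passes only in rows, so rows that repeat a pose let the fingers close. It gives the time, the measured TCP pose, the force and the opening at its end, in the units of the state.
- manip.get_obs(): the state, without advancing time (a new reading comes with each control period).
- manip.get_image(name): name is "side" or "top" or "wrist"; returns a dict with "img" (420x560x3 uint8, blue, green, red), "range_z" (420x560 float32, mm along the optical axis (not along the pixel's ray), 0 where there is no reading), "fov_y" (degrees; the focal length in pixels is half the picture's height over the tangent of half this angle, whatever the lens; pixels are square), "cx", "cy" (the principal point, pixels), "rvec" (rotation vector, rad) and "tvec" (3), from world to camera coordinates, as OpenCV has them. Camera axes: x right, y down, z forward; pixel columns grow to the right and rows downward; lengths in mm; the calibration is good to about 2 mm. A picture is of the moment at which its call begins.
- manip.close_job(): hands the job in, once; it reports no verdict.
The state is a dict: "time_s": time; "joint_positions": joint angles; "qvel": joint speeds; "joint_efforts": joint torques, N m; "tcp_pos": TCP position; "tcp_rot": TCP orientation; "wrist_force": force on the tool from outside, world axes, zero at the start; "moment": the same for the moment, N m; "gripper_width": opening from 0.0 (shut) to 1.0 (fully open).
Only numpy, scipy, OpenCV 4.12 (cv2) and the standard library are available. Lean on these libraries where they do the work, as an engineer would, in place of code of your own. Each camera call takes 0.05 s, during which the arm holds its last target. There are 200 camera calls.

TASK

Take the steel plate with the eye out of the rack and hang it by its eye on the straight part of the swing arm, between the collar and the end bead. Then push the arm round until its bent pointer faces the raised mark on the base plate, so that the plate hangs over the dryer, and, once it is there, press the start button on the timer fully down and let it go. Leave the plate hanging freely at rest, and do not disturb the two plates without an eye, the beaker or the jar.

Things in the scene. Friction and masses are not known exactly. Their poses are not given: they have to be found in the camera images.
- coupon: The steel test plate with the eye: 40 wide (its y), 5 thick (its x), 130 tall (its z), standing upright in a slot of the rack. Origin at the centre of its lower edge. A round 22 mm eye goes through its thickness, centred 80 above the origin; above the eye (from 100 to 130) is a plain tab 32 wide to grip by its two faces. About 150 g.
- eye (a point): Centre of the plate's eye, 80 mm above its lower edge; axes as the plate (x through the hole).
- rack: Fixed white plastic rack, 175 (x) by 70 (y), 38 high, origin at the centre of its underside. Three upright slots 58 mm apart along its x, each 7.5 wide and 30 deep (slot floor 8 above the bench); plates stand in them with their thickness along the rack's x. The three plates can stand in any order.
- blank_a: Bystander: steel plate without an eye, 56 wide (y), 5 thick (x), 100 tall, upright in another slot. Origin at the centre of its lower edge.
- blank_b: Bystander: like blank_a, in the third slot.
- station: Fixed drying station: blue base plate 190 (x) by 310 (y), 12 thick, with a steel pillar. Origin on the pillar's axis at bench level. The dryer is a white box 110 by 95 with a grille on top, 62 high, centred 118 mm from the pillar towards the station's -y. The raised mark is on the other (+y) side of the pillar.
- pivot (a point): Point on the pillar's axis at the height of the hanging arm, 180 mm above the bench (pillar and sleeve end at 197). Axes as the station.
- mark (a point): Inner end of the raised mark: a steel ridge 6 wide, 4 high and 35 long on the base plate, running radially, on the station's +y side 98 to 133 mm from the pillar's axis; this point is at 105 mm, on the ridge's top, 16 mm above the bench.
- hang_seat (a point): Middle of the place to hang the plate: the straight level steel rod, 8 mm diameter, 180 mm above the bench. The rod points radially out from the pillar's sleeve (36 diameter there) to 138 mm from the axis, ending in a 13 mm bead; a collar of 18 diameter stands 87 to 92 mm from the axis; this point is at 114 mm. Axes: the arm's, x points from here back to the pillar, z up.
- pointer (a point): Middle of the pointer's upright leg, 65 mm above the bench. The pointer is an 8 mm rod pointing straight away from the hanging arm, on the far side of the pillar from it: it leaves the sleeve level at 105 mm height, bends down at 85 mm from the axis and its leg hangs down to 22 mm above the bench. Push the leg to turn the arm.
- swing_arm (a joint): Angle of the swing arm (rad) about the pillar; grows anticlockwise seen from above. At 0 the hanging arm points to the station's -x and the pointer to +x; at 1.571 the pointer faces the mark and the hanging arm is over the dryer. Stops at -0.4 and 2.2; stays where it is left, a push of about 2.5 N on the pointer turns it.
- timer: Fixed grey timer box 100 (x) by 85 (y), 40 high, with a display and one start button on top. Origin at the centre of its underside.
- start_button_top (a point): Centre of the top of the round start button (28 mm across), 62 mm above the bench, 18 mm from the middle of the timer towards its -x; pressed straight down.
- start_button (a joint): Travel of the start button: 0 up, 0.006 m fully down (5 N); springs back.
- beaker: Bystander: glass beaker, 68 across, 85 tall, loose. Origin under its centre.
- jar: Bystander: amber jar, 56 across, 75 tall, loose. Origin under its centre.
Not all that is in view belongs to the job. What is shaped like the timer but pink or purple is not meant.

How it is judged:
By the outcome, as a careful person would: the job done as asked, in the order asked, and still so for the second after the job is handed in, with the robot touching nothing.
It also fails if it takes over 72 s, if anything falls off the work surface, if the arm or the gripper's body presses on something with over 40 N, if the wrist force passes 120 N, or if a joint passes its speed limit or range.

## Working session

There is one attempt and no reset: what is moved stays moved. The work goes in short steps, Python scripts to look and compute and a tool call to move; the robot and the scene stay as the last step left them, time stands still between calls to the robot, and variables do not carry over. Pictures are saved under pics/ and viewed, about 8 in all and at most 12, crops included, and the job is handed in when it is done.

Besides the shell and the picture viewer there is one more tool, called after "Request:" by a JSON object that holds its "api" and its "payload", one argument or row to a line. servo_tool: Moves the arm, as the interface text tells. Its arguments: {"type":"object","properties":{"linear":{"type":"array"},"spin":{"type":"array"},"fingers":{"type":"array"}},"required":["linear","spin","fingers"]}

```bash
mkdir -p pics
cat > h.py <<'E'
import numpy as np, cv2
from plant import manip
def grab(n,fn=None):
    d=manip.get_image(n); h=d['img'].shape[0]
    d['f']=h/2/np.tan(np.radians(d['fov_y'])/2)
    d['R']=cv2.Rodrigues(np.array(d['rvec'],float))[0]; d['t']=np.array(d['tvec'],float).ravel()
    d['C']=-d['R'].T@d['t']
    if fn: cv2.imwrite('pics/'+fn,d['img'])
    return d
def ray(d,u,v):
    return d['R'].T@np.array([(u-d['cx'])/d['f'],(v-d['cy'])/d['f'],1.])
def onz(d,u,v,z):
    r=ray(d,u,v); return d['C']+r*(z-d['C'][2])/r[2]
def proj(d,P):
    p=d['R']@np.array(P,float)+d['t']; return d['f']*p[:2]/p[2]+[d['cx'],d['cy']]
def cloud(d):
    v,u=np.mgrid[:d['img'].shape[0],:d['img'].shape[1]]
    z=d['range_z']; c=np.stack([(u-d['cx'])/d['f']*z,(v-d['cy'])/d['f']*z,z],-1)
    P=(c-d['t'])@d['R']; P[z<=0]=np.nan
    return P
E
python3 - <<'E'
from h import *
np.set_printoptions(precision=1,suppress=True)
for n in('top','side','wrist'):
    d=grab(n,n+'0.png'); print(n,d['C'],d['f'],d['cx'],d['cy'],d['R'][2], (d['range_z']>0).mean())
    np.savez(n+'0.npz',**d)
print(manip.get_obs())
E
```

```text
top [ 419.5  -93.9 1301.6] 437.1263149958406 275.5306201930624 214.9316061256367 [ 0.1  0.  -1. ] 0.9960884353741497
side [286.2 631.9 890.7] 437.04543580000785 281.8893004250548 211.93073104395137 [ 0.2 -0.7 -0.7] 0.9961522108843538
wrist [332.3 534.4 372.7] 345.6947005781836 275.4531463216242 207.1143444165546 [-0.3  0.1 -1. ] 0.9959566326530612
{'time_s': 0.15, 'joint_positions': array([ 1.4,  0.4,  0. , -0. , -1.2, -0.3]), 'qvel': array([ 0., -0.,  0., -0., -0., -0.]), 'joint_efforts': array([  0. , -39.3,  18.9,   4.2,  -0. ,   0. ]), 'tcp_pos': array([261.4, 567.2, 199.5]), 'tcp_rot': array([ 0.2, -0.7,  0.2,  0.7]), 'wrist_force': array([ 1.1, -0.7, -0.3]), 'moment': array([-0. , -0.1,  0. ]), 'gripper_width': 0.9988028230773569}
```

View pics/top0.png

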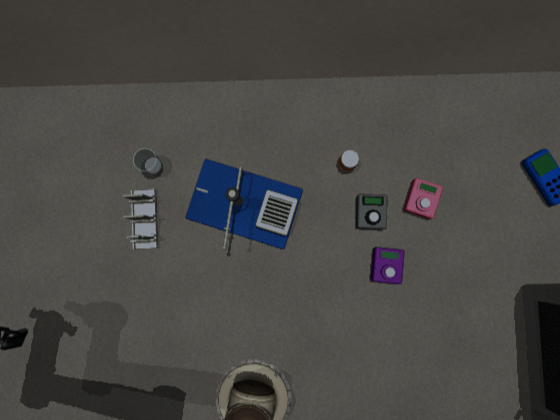

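View pics/side0.png

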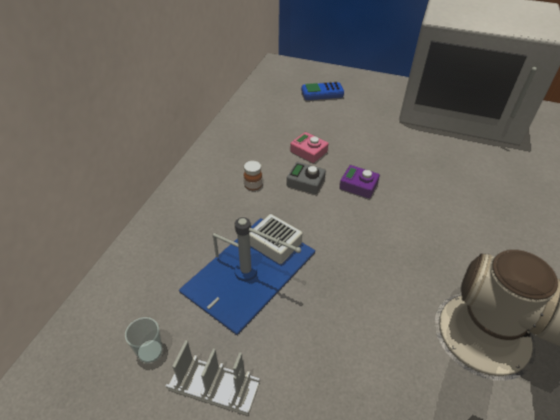

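The top view shows the rack at (142,220), the station with its pillar at (232,195), the bead end at (228,250), the pointer at (240,170), the grey timer at (373,212), the beaker at (148,162) and the jar at (349,158). In the side view the plates are at (183,360), (210,370) and (238,370).

Run:
```python
from h import *
np.set_printoptions(precision=1,suppress=True)
t=dict(np.load('top0.npz')); s=dict(np.load('side0.npz'))
a=cv2.resize(t['img'][140:270,110:310],None,fx=3,fy=3,interpolation=2)
b=cv2.resize(s['img'][300:415,120:320],None,fx=3,fy=3,interpolation=2)
b=b[:210*3]
w=cv2.resize(np.load('wrist0.npz')['img'],None,fx=.5,fy=.5)
out=np.vstack([a[:255], b]); cv2.imwrite('pics/crop1.png',out); print(out.shape)
P=cloud(t)
hsv=cv2.cvtColor(t['img'],cv2.COLOR_BGR2HSV)
m=cv2.inRange(hsv,(105,120,50),(125,255,255)); m[:,350:]=0
c=max(cv2.findContours(m,0,2)[0],key=cv2.contourArea)
hull=cv2.convexHull(c)[:,0]
W=np.array([onz(t,u,v,12)[:2] for u,v in hull],np.float32)
r=cv2.minAreaRect(W); print('base',r, cv2.boxPoints(r))
# dryer top
def reg(P,x0,x1,y0,y1,z0,z1):
    return (P[...,0]>x0)&(P[...,0]<x1)&(P[...,1]>y0)&(P[...,1]<y1)&(P[...,2]>z0)&(P[...,2]<z1)
for n,(u,v) in dict(pillar=(232,195),dryer=(277,212),bead=(228,250),ptr=(240,170),timer=(373,200),btn=(373,217),rack=(150,196),jar=(349,158)).items(): print(n,P[v,u],onz(t,u,v,0))
```

```text
(600, 600, 3)
base ((546.6199340820312, -41.26630401611328), (188.77723693847656, 188.80213928222656), 71.21269989013672) [[ 426.9 -100.2]
 [ 605.6 -161. ]
 [ 666.4   17.7]
 [ 487.6   78.5]]
pillar [566.9  29.3 196. ] [593.   51.1   0. ]
dryer [532.4 -83.5  66.8] [538.5 -82.9   0. ]
bead [428.6  65.9  -4.8] [428.5  65.3   0. ]
ptr [647.9  16.  107.1] [668.4  25.8   0. ]
timer [ 562.7 -361.3   43.2] [ 567.6 -370.5    0. ]
btn [ 512.1 -355.4   61.5] [ 516.7 -368.4    0. ]
rack [591.7 289.   31.2] [596.  298.4   0. ]
jar [ 680.6 -291.4   75.7] [ 696.7 -303.6    0. ]
```

View pics/crop1.png

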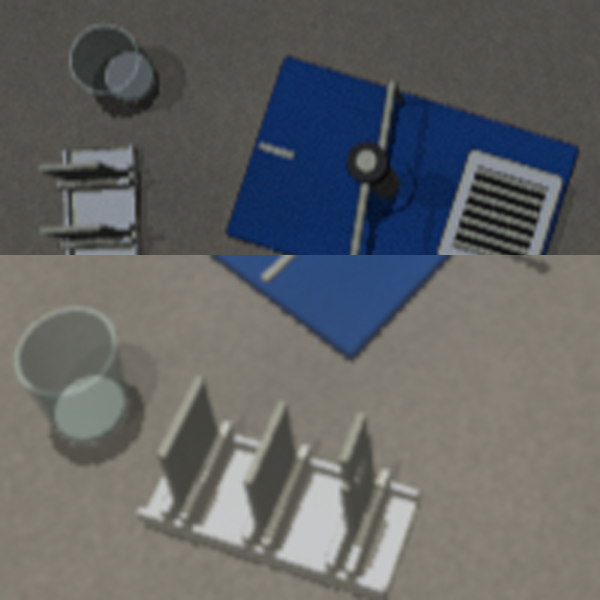

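The crops show the eye in the plate nearest the robot, at about (238,370) in the side view. Next I'll measure the geometry.

Run:
```python
from h import *
np.set_printoptions(precision=1,suppress=True)
t=dict(np.load('top0.npz')); s=dict(np.load('side0.npz'))
hsv=cv2.cvtColor(t['img'],cv2.COLOR_BGR2HSV)
m=cv2.inRange(hsv,(105,120,40),(125,255,255)); m[:,330:]=0; m[:,:170]=0;m[270:]=0
v,u=np.nonzero(m)
W=np.array([onz(t,a,b,12)[:2] for a,b in zip(u,v)],np.float32)
r=cv2.minAreaRect(W); print('base',r)
def reg(P,x0,x1,y0,y1,z0,z1):
    return P[(P[...,0]>x0)&(P[...,0]<x1)&(P[...,1]>y0)&(P[...,1]<y1)&(P[...,2]>z0)&(P[...,2]<z1)]
for n,d in(('top',t),('side',s)):
    P=cloud(d); print(n)
    q=reg(P,540,600,0,60,188,206); print('pillar',len(q),q.mean(0) if len(q) else'',(q.max(0)+q.min(0))/2)
    q=reg(P,420,560,-50,90,165,193); 
    if len(q)>4: print('rod',len(q),q.min(0),q.max(0)); l=cv2.fitLine(q.astype(np.float32),cv2.DIST_HUBER,0,.01,.01).ravel(); print(l,np.degrees(np.arctan2(l[1],l[0])))
    q=reg(P,590,690,-40,60,85,115)
    if len(q)>4: print('ptr',len(q),q.min(0),q.max(0)); l=cv2.fitLine(q.astype(np.float32),cv2.DIST_HUBER,0,.01,.01).ravel(); print(l,np.degrees(np.arctan2(l[1],l[0])))
    q=reg(P,420,620,240,360,20,42); r=cv2.minAreaRect(q[:,:2].astype(np.float32)); print('rack',len(q),r)
    q=reg(P,420,540,240,380,50,150); print('coupon',len(q),q.min(0),q.max(0),np.median(q,0)); l=cv2.fitLine(q[:,:2].astype(np.float32),cv2.DIST_HUBER,0,.01,.01).ravel(); print(l)
    h=cv2.cvtColor(d['img'],cv2.COLOR_BGR2HSV)
    q=reg(P,490,530,-375,-335,56,66); print('btn',len(q),q.mean(0),(q.max(0)+q.min(0))/2)
    q=reg(P,470,600,-430,-300,32,46); print('timer',len(q),cv2.minAreaRect(q[:,:2].astype(np.float32)))
    q=reg(P,440,620,-180,0,57,70); print('dryer',len(q),cv2.minAreaRect(q[:,:2].astype(np.float32)))
```

```text
base ((565.8193969726562, 15.17010498046875), (307.8897399902344, 188.82614135742188), 71.17079162597656)
top
pillar 142 [571.9  29.9 193.9] [570.2  30.8 194.5]
rod 185 [430.   18.6 176.7] [559.8  58.2 192.9]
[  1.   -0.2  -0.  491.7  43.1 184.3] -9.952356
ptr 69 [594.6  11.3  88.2] [659.4  27.7 114.3]
[  1.   -0.2  -0.  628.5  19.9 108.6] -10.056119
rack 360 ((529.837890625, 311.7179870605469), (172.24554443359375, 72.11927032470703), 1.833804965019226)
coupon 158 [467.7 283.6  50.7] [532.  340.2 142. ] [525.7 303.9 105.2]
[  0.9   0.4 498.9 304.2]
btn 76 [ 515.4 -356.6   61.5] [ 512.8 -356.5   61. ]
timer 798 ((533.0220336914062, -357.6822814941406), (84.49829864501953, 100.78069305419922), 87.06649017333984)
dryer 1154 ((534.30908203125, -81.619140625), (93.8628921508789, 108.72602844238281), 70.94539642333984)
side
pillar 161 [571.6  34.  192.4] [572.5  31.9 193.7]
rod 267 [430.7  22.4 168.8] [559.8  61.  192.4]
[  1.   -0.2   0.  494.7  46.6 182.3] -10.013286
ptr 105 [590.8  13.7  85.5] [661.2  31.1 111.2]
[  1.   -0.1  -0.  624.9  24.3 106.4] -8.590948
rack 900 ((529.0460205078125, 314.73040771484375), (173.4158935546875, 70.41886138916016), 2.494065999984741)
coupon 628 [467.5 285.2  50. ] [532.2 343.2 140.8] [525.7 313.6  93.1]
[  1.    0.2 498.2 313.7]
btn 50 [ 515.3 -352.8   60.7] [ 515.2 -354.8   60.2]
timer 496 ((534.1820678710938, -356.93902587890625), (92.34416198730469, 101.2414779663086), 86.46576690673828)
dryer 881 ((534.8260498046875, -78.51309204101562), (93.09315490722656, 108.32042694091797), 70.2789535522461)
```

Run:
```python
from h import *
from scipy.spatial.transform import Rotation as R
o=manip.get_obs(); q=o['tcp_rot']; M=R.from_quat([*q[1:],q[0]]).as_matrix(); print(M.round(3)); print('jaw deg',np.degrees(np.arctan2(M[1,1],M[0,1])))
w=dict(np.load('wrist0.npz')); print(w['C']-o['tcp_pos'], w['R'].round(2))
```

```text
[[-0.001 -0.419 -0.908]
 [-0.002 -0.908  0.419]
 [-1.     0.002 -0.   ]]
jaw deg -114.74970023487737
[ 70.90381478 -32.80803856 173.20262583] [[-0.42 -0.91  0.  ]
 [-0.86  0.4   0.3 ]
 [-0.28  0.13 -0.95]]
```

Request:
{"api": "servo_tool", "payload": {
  "linear": [
    [2,-2.5,0],
    [4,-5,0],
    [7,-8,0],
    [10,-12,0],
    [13,-16,0],
    [16,-19,0],
    [18.5,-22,0],
    [20,-24,0],
    [21,-25.4,0],
    [21,-25.6,0],
    [21,-25.6,0],
    [21,-25.6,0]
  ],
  "spin": [-6,-13,-20,-27,-34,-41,-48,-55,-61,-63,-63,-63],
  "fingers": [45,45,45,45,45,45,45,45,45,45,45,45]
}}

```text
time_s: 1.15
tcp_pos: [471.3, 310.9, 199.3]
tcp_rot: [0.489, -0.509, 0.491, 0.51]
wrist_force: [-1.0, 0.5, -0.8]
gripper_width: 0.452
```

```bash
cat >> h.py <<'E'
from scipy.spatial.transform import Rotation
def st():
    o=manip.get_obs(); q=o['tcp_rot']; M=Rotation.from_quat([*q[1:],q[0]]).as_matrix()
    print('t %.2f'%o['time_s'],'tcp',np.round(o['tcp_pos'],1),'jaw %.1f'%np.degrees(np.arctan2(M[1,1],M[0,1])),'F',np.round(o['wrist_force'],1),'w %.3f'%o['gripper_width'],'x',M[:,0].round(3))
    return o
E
python3 - <<'E'
from h import *
np.set_printoptions(precision=1,suppress=True)
st(); d=grab('wrist','w1.png'); np.savez('w1.npz',**d); P=cloud(d); print(d['C'])
for z0 in (122,110,95):
    q=P[(np.abs(P[...,0]-475)<25)&(np.abs(P[...,1]-311)<45)&(P[...,2]>z0)&(P[...,2]<z0+25)]
    if len(q)>5: print(z0,len(q),q.min(0),q.max(0),np.median(q,0),cv2.minAreaRect(q[:,:2].astype(np.float32)))
st()
E
```

```text
t 1.15 tcp [471.3 310.9 199.3] jaw -177.7 F [-1.   0.5 -0.8] w 0.452 x [-0. -0. -1.]
[475.  232.8 372.6]
122 332 [467.  289.3 123.8] [472.6 321.7 140.1] [469.9 303.7 137.7] ((469.82861328125, 305.4454345703125), (4.402317523956299, 32.44156265258789), 2.175834894180298)
110 53 [468.  289.3 110.3] [472.6 290.  134.7] [470.4 289.6 123.8] ((470.3003845214844, 289.5788879394531), (4.655106544494629, 0.6384596228599548), 1.472031593322754)
95 79 [467.9 285.3  96. ] [472.8 290.  119.6] [470.4 287.8 107.7] ((470.33819580078125, 287.5939636230469), (4.735888481140137, 4.588576793670654), 1.721508502960205)
t 1.20 tcp [471.1 311.4 199.3] jaw -177.7 F [ 1.2  0.2 -0.4] w 0.447 x [-0. -0. -1.]
```

View pics/w1.png

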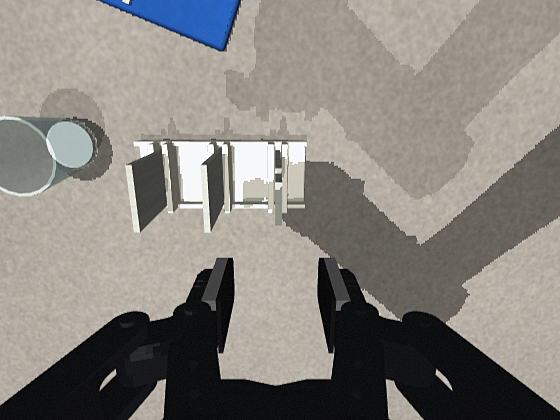

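The wrist image shows the coupon's tab at (280,190), between the lines of the open pads, with the blanks at (145,190) and (212,190). The measured tab centre is (470, 305.5), its top is at z = 138 and its yaw is about 2°. I'll grasp it now.

Request:
{"api": "servo_tool", "payload": {
  "linear": [
    [-0.1,-0.6,-2],
    [-0.1,-0.6,-4],
    [-0.1,-0.6,-6],
    [-0.1,-0.6,-7.5],
    [-0.1,-0.6,-8.5],
    [-0.1,-0.6,-8.9],
    [-0.1,-0.6,-8.9],
    [-0.1,-0.6,-8.9],
    [-0.1,-0.6,-8.9],
    [-0.1,-0.6,-8.9],
    [-0.1,-0.6,-8.9],
    [-0.1,-0.6,-8.9]
  ],
  "spin": [0,0,0,0,0,0,0,0,0,0,0,0],
  "fingers": [45,45,45,45,45,45,45,0,0,0,0,0]
}}

```text
time_s: 2.2
tcp_pos: [470.4, 305.6, 110.9]
tcp_rot: [0.49, -0.51, 0.49, 0.51]
wrist_force: [-0.6, -0.8, -0.2]
gripper_width: -0.001
```

Request:
{"api": "servo_tool", "payload": {
  "linear": [
    [0,0,0],
    [0,0,0],
    [0,0,1],
    [0,0,2],
    [0,0,3.5],
    [0,0,5],
    [0,0,7],
    [0,0,9],
    [0,0,11],
    [0,0,12.5],
    [0,0,13],
    [0,0,13]
  ],
  "spin": [0,0,0,0,0,0,0,0,0,0,0,0],
  "fingers": [0,0,0,0,0,0,0,0,0,0,0,0]
}}

```text
time_s: 3.2
tcp_pos: [471.0, 306.2, 243.3]
tcp_rot: [0.491, -0.51, 0.488, 0.51]
wrist_force: [0.1, -0.4, -0.3]
gripper_width: 0.001
```

Run:
```python
from h import *
np.set_printoptions(precision=1,suppress=True)
o=st(); d=grab('wrist','w2.png'); P=cloud(d)
T=o['tcp_pos']
for n in('wrist','side','top'):
    d=grab(n); P=cloud(d); rel=P-T
    m=(np.abs(rel[...,0])<15)&(np.abs(rel[...,1])<45)&(rel[...,2]<-3)&(rel[...,2]>-112)
    q=rel[m]; print(n,len(q), q.min(0) if len(q) else'',q.max(0) if len(q) else'',np.median(q,0))
```

```text
t 3.20 tcp [471.  306.2 243.3] jaw -177.7 F [ 0.1 -0.4 -0.3] w 0.001 x [ 0.  0. -1.]
wrist 233 [  -4.1  -16.7 -111.3] [   1.4   15.5 -103.8] [  -1.3   -1.3 -105.4]
side 64 [  -3.1  -16.3 -111.9] [   3.    16.6 -103.3] [  -0.2    1.6 -106.4]
top 26 [  -3.   -17.5 -110. ] [   2.3   15.1 -101.5] [  -0.1   -0.5 -106.3]
```

View pics/w2.png

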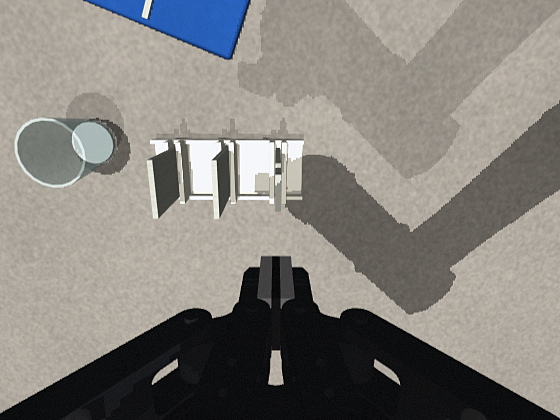

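Run:
```python
from h import *
np.set_printoptions(precision=1,suppress=True)
o=st(); T=o['tcp_pos']
for n in('side','wrist'):
    d=grab(n); P=cloud(d); rel=P-T
    m=(np.linalg.norm(rel[...,:2],axis=-1)<60)&(rel[...,2]>-60)&(rel[...,2]<60)
    q=rel[m]; print(n,len(q),q.min(0) if len(q) else '')
    for z in range(-60,60,10):
        k=q[(q[:,2]>z)&(q[:,2]<=z+10)]
        if len(k): print(z,len(k),k.min(0),k.max(0))
    print(proj(d,T))
```

```text
t 3.40 tcp [469.8 305.1 239.7] jaw -177.7 F [ 0.1 -0.7  0.3] w 0.001 x [-0. -0. -1.]
side 144 [-12.3  -3.3  30.7]
30 27 [-9.7  4.1 30.7] [13.  12.2 40. ]
40 57 [-12.3  -3.3  40.5] [14.8 12.6 49.9]
50 60 [-12.3  -2.8  50. ] [15.2 12.3 59.9]
[234.3 330.7]
wrist 1851 [-13.  -12.3  34.5]
30 219 [-11.1 -11.8  34.5] [12.6 -6.  40. ]
40 730 [-13.  -12.3  40. ] [14.3 -5.6 50. ]
50 902 [-12.8 -12.   50.1] [14.3 -5.9 60. ]
[276.1 246.9]
```

The image shows the shut fingers empty, with their tips at (275,257), and the coupon still in its slot at (280,185). Depth from two cameras puts the real fingertips about 31 mm above the reported TCP, while x and y agree. So the first grasp closed above the plate. I'll go 31 mm lower and allow for this offset from here on.

Request:
{"api": "servo_tool", "payload": {
  "linear": [
    [0,0,-2],
    [0,0,-4],
    [0,0,-6],
    [0,0,-8],
    [0,0,-10],
    [0,0,-12],
    [0,0,-13.5],
    [0,0,-15],
    [0,0,-15.8],
    [0,0,-16],
    [0,0,-16],
    [0,0,-16]
  ],
  "spin": [0,0,0,0,0,0,0,0,0,0,0,0],
  "fingers": [45,45,45,45,45,45,45,45,45,45,45,45]
}}

```text
time_s: 4.5
tcp_pos: [470.4, 305.6, 80.3]
tcp_rot: [0.489, -0.51, 0.49, 0.51]
wrist_force: [0.8, -0.2, 0.9]
gripper_width: 0.45
```

Request:
{"api": "servo_tool", "payload": {
  "linear": [
    [0,0,0],
    [0,0,0],
    [0,0,0],
    [0,0,0],
    [0,0,0],
    [0,0,0]
  ],
  "spin": [0,0,0,0,0,0],
  "fingers": [0,0,0,0,0,0]
}}

```text
time_s: 5.0
tcp_pos: [471.0, 306.0, 81.3]
tcp_rot: [0.49, -0.51, 0.49, 0.51]
wrist_force: [-0.6, 0.6, 5.4]
gripper_width: 0.043
```

Request:
{"api": "servo_tool", "payload": {
  "linear": [
    [0,0,0],
    [0,0,0.5],
    [0,0,1.5],
    [0,0,3],
    [0,0,4.5],
    [0,0,6],
    [0,0,7.5],
    [0,0,9],
    [0,0,10.5],
    [0,0,11.5],
    [0,0,12],
    [0,0,12]
  ],
  "spin": [0,0,0,0,0,0,0,0,0,0,0,0],
  "fingers": [0,0,0,0,0,0,0,0,0,0,0,0]
}}

```text
time_s: 6.0
tcp_pos: [471.3, 306.4, 202.6]
tcp_rot: [0.49, -0.51, 0.489, 0.51]
wrist_force: [-0.4, 0.1, -2.0]
gripper_width: 0.047
```

```bash
cat >> h.py <<'E'
def held(names=('wrist','side','top'),fn=None):
    o=st(); T=o['tcp_pos']; D={}
    for n in names:
        d=grab(n,fn and n+fn); P=cloud(d); rel=P-T; D[n]=d
        m=(np.linalg.norm(rel[...,:2],axis=-1)<32)&(rel[...,2]>-110)&(rel[...,2]<25)
        q=rel[m]
        if len(q)<5: continue
        print(n,len(q),q.min(0).round(1),q.max(0).round(1),np.median(q,0).round(1))
    return o,D
E
python3 - <<'E'
from h import *
o,D=held(fn='3.png')
d=D['side']; u,v=proj(d,o['tcp_pos']).astype(int); 
a=cv2.resize(d['img'][max(v-70,0):v+60,u-70:u+70],None,fx=4,fy=4,interpolation=2); cv2.imwrite('pics/s3c.png',a); print(u,v,a.shape)
E
```

```text
t 6.00 tcp [471.3 306.4 202.6] jaw -177.6 F [-0.4  0.1 -2. ] w 0.047 x [ 0.001  0.002 -1.   ]
wrist 432 [ -1.6 -21.3 -73.4] [  3.4 -19.8  25. ] [  0.8 -20.4  -8.2]
side 322 [ -2.8 -20.4 -76.4] [ 3.7 20.7 25. ] [ -1.2   7.7 -27.1]
top 55 [ -3.  -23.6 -74.2] [ 3.6 17.8 24.5] [ -1.2 -18.8 -23.4]
234 342 (520, 560, 3)
```

View pics/s3c.png

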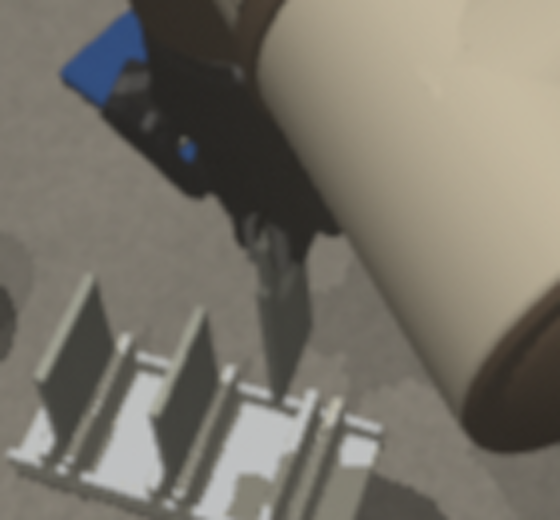

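The plate is held, with its lower edge 74 mm below the reported TCP, so the eye is about 6 mm above it. Next I'll move to a point in line with the rod, beyond the bead.

Request:
{"api": "servo_tool", "payload": {
  "linear": [
    [-1,-1.5,0],
    [-2,-3.5,0],
    [-3,-6.5,0],
    [-4,-9.5,0],
    [-5,-12.5,0],
    [-6,-15.5,0],
    [-7,-18.5,0],
    [-7.5,-21,0],
    [-7.7,-23,-1],
    [-7.7,-24,-2],
    [-7.7,-24.4,-2.8],
    [-7.7,-24.4,-2.8]
  ],
  "spin": [-1,-2,-3,-4,-6,-7,-8,-9,-10,-11,-12.3,-12.3],
  "fingers": [0,0,0,0,0,0,0,0,0,0,0,0]
}}

```text
time_s: 7.15
tcp_pos: [391.8, 60.3, 170.2]
tcp_rot: [0.54, -0.453, 0.544, 0.455]
wrist_force: [-0.3, -0.8, -1.3]
gripper_width: 0.044
```

Request:
{"api": "servo_tool", "payload": {
  "linear": [
    [0,0,0],
    [0,0,0],
    [0,0,0]
  ],
  "spin": [0,0,0],
  "fingers": [0,0,0]
}}

```text
time_s: 7.4
tcp_pos: [392.2, 61.0, 170.4]
tcp_rot: [0.54, -0.453, 0.544, 0.455]
wrist_force: [0.0, -0.3, -0.7]
gripper_width: 0.042
```

Run:
```python
from h import *
np.set_printoptions(precision=1,suppress=True)
o,D=held(fn='4.png')
for n,d in D.items():
    P=cloud(d); 
    m=(P[...,0]>425)&(P[...,0]<540)&(P[...,1]>20)&(P[...,1]<80)&(P[...,2]>165)&(P[...,2]<195)
    q=P[m]; print(n,'rod',len(q))
    for a,b in((425,445),(445,470),(470,495),(495,540)):
        k=q[(q[:,0]>a)&(q[:,0]<b)]
        if len(k)>3: print(a,len(k),k.min(0),k.max(0),k.mean(0))
    k=P[(P[...,0]>380)&(P[...,0]<412)&(P[...,1]>30)&(P[...,1]<90)&(P[...,2]>90)&(P[...,2]<200)]
    for z in range(90,200,20):
        j=k[(k[:,2]>z)&(k[:,2]<z+20)]
        if len(j)>3: print('  pl',z,len(j),j.min(0),j.max(0),np.median(j,0))
```

```text
t 7.40 tcp [392.2  61.  170.4] jaw 170.0 F [ 0.  -0.3 -0.7] w 0.042 x [-0. -0. -1.]
wrist 429 [ -6.2 -21.  -73.2] [ -0.9 -19.5  24.8] [ -3.4 -20.2  -7.7]
side 238 [ -3.8 -20.8 -76.4] [ 8.1 21.8 25. ] [  1.4   9.1 -24.8]
top 12 [ -4.2 -21.5 -67. ] [  1.1 -15.6  18.4] [ -0.7 -20.7 -25.8]
wrist rod 3649
425 647 [428.4  47.  177.5] [445.   59.5 187.3] [435.8  51.8 183.6]
445 785 [445.   43.4 178.2] [469.9  55.6 185.7] [457.6  48.6 182.7]
470 1141 [470.   36.2 171.7] [495.   54.5 190.1] [481.6  44.  183.5]
495 1076 [495.   33.  178.2] [532.8  46.3 185.6] [513.   38.9 182.8]
  pl 90 29 [386.   40.3  97.2] [390.3  41.5 109.4] [388.1  40.8 103.4]
  pl 110 59 [386.2  40.3 110.1] [390.9  41.4 130. ] [388.3  40.8 121.1]
  pl 130 71 [386.5  40.1 130. ] [390.9  41.4 150. ] [389.   40.8 141. ]
  pl 150 95 [386.3  40.2 150.4] [391.3  41.4 169.9] [388.6  40.9 161.1]
  pl 170 133 [386.6  40.  170.2] [391.3  41.5 189.9] [388.9  40.9 181. ]
  pl 190 174 [386.5  40.1 190.2] [391.8  45.5 199.9] [389.2  42.2 196.9]
side rod 205
425 33 [431.3  50.6 177.1] [444.4  61.2 186.8] [437.3  56.7 182.4]
445 43 [445
[... 270 characters left out ...]
48 [388.4  41.4 110.1] [399.7  82.5 129.4] [392.9  66.8 120.9]
  pl 130 50 [388.7  40.2 130. ] [399.7  81.5 149.6] [392.9  67.5 140.3]
  pl 150 63 [388.7  42.  150.2] [400.2  82.8 169.6] [393.6  64.5 162.2]
  pl 170 37 [389.   47.7 170.1] [400.1  81.8 189.9] [395.   77.7 178.7]
  pl 190 18 [392.6  67.6 190.1] [400.3  84.3 199.3] [395.9  77.3 195.6]
top rod 127
425 7 [435.   47.6 181.4] [442.7  50.4 187.6] [438.3  49.2 184.7]
445 26 [445.3  44.8 179.4] [468.3  52.9 186.4] [458.2  48.7 182.9]
470 40 [470.6  36.9 180.7] [493.8  52.7 190.4] [482.6  44.9 185.2]
495 54 [496.2  33.6 178.8] [539.9  44.7 191.9] [517.3  39.  183.9]
  pl 130 4 [388.   40.2 143.8] [393.3  45.4 145. ] [391.9  41.6 144.6]
```

View pics/wrist4.png

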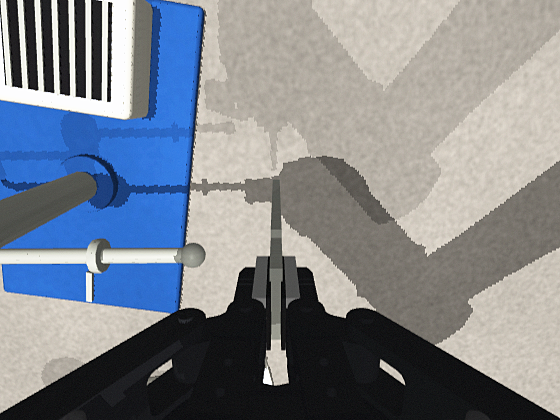

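The wrist image shows the held plate edge-on at (277,230), the bead at (193,255) and the collar at (97,255). The plate's centre is about 1.2 mm short of the rod line in y, and the eye is about 4 mm below the rod axis. I'll correct both and thread the eye over the bead slowly.

Request:
{"api": "servo_tool", "payload": {
  "linear": [
    [0,0.1,0.2],
    [0,0.12,0.4],
    [0,0.12,0.4],
    [0.7,0,0.4],
    [1.4,-0.12,0.4],
    [2,-0.23,0.4],
    [2.6,-0.33,0.4],
    [3.2,-0.44,0.4],
    [3.8,-0.55,0.4],
    [4.4,-0.65,0.4],
    [4.4,-0.65,0.4],
    [4.4,-0.65,0.4]
  ],
  "spin": [0,0,0,0,0,0,0,0,0,0,0,0],
  "fingers": [0,0,0,0,0,0,0,0,0,0,0,0]
}}

```text
time_s: 8.55
tcp_pos: [436.3, 54.2, 174.3]
tcp_rot: [0.54, -0.453, 0.544, 0.455]
wrist_force: [-1.2, -0.1, -1.5]
gripper_width: 0.043
```

```bash
cat >> h.py <<'E'
def rodchk(names=('wrist','side')):
    o,D=held(names)
    for n,d in D.items():
        P=cloud(d)
        m=(P[...,0]>400)&(P[...,0]<540)&(P[...,1]>20)&(P[...,1]<80)&(P[...,2]>165)&(P[...,2]<195)
        q=P[m]
        for a,b in((415,428),(428,445),(445,470),(470,495),(495,540)):
            k=q[(q[:,0]>a)&(q[:,0]<b)]
            if len(k)>3: print(n,a,len(k),k.min(0).round(1),k.max(0).round(1),k.mean(0).round(1))
E
python3 -c "
from h import *
rodchk()"
```

```text
t 8.55 tcp [436.3  54.2 174.3] jaw 169.9 F [-1.2 -0.1 -1.5] w 0.043 x [-0.007 -0.002 -1.   ]
wrist 1358 [ -7.6 -21.  -73.1] [31.7  2.7 25. ] [ 7.7 -6.5  8.4]
side 303 [ -5.9 -20.6 -74.8] [31.8 21.2 24.9] [  1.2   4.8 -18.4]
wrist 428 464 [428.7  33.2 165.1] [445.   56.9 194.9] [435.3  44.1 182.2]
wrist 445 733 [445.   43.6 178. ] [469.9  54.7 185.3] [457.7  48.4 182.7]
wrist 470 995 [470.   36.2 172.5] [494.9  53.8 190.2] [481.9  43.9 183.8]
wrist 495 1313 [495.   31.5 178. ] [540.   46.5 185.5] [517.5  38.1 182.8]
side 428 82 [430.4  34.4 165.2] [443.3  75.4 194.7] [437.3  61.7 179.7]
side 445 38 [449.1  46.  177.1] [469.9  57.5 186.5] [459.3  52.6 182. ]
side 470 57 [470.1  40.  175.1] [494.5  55.2 188.4] [482.9  48.9 182.8]
side 495 73 [495.4  36.6 177.1] [539.5  49.  186. ] [517.3  42.4 182. ]
```

Request:
{"api": "servo_tool", "payload": {
  "linear": [
    [0.4,-0.07,0],
    [0.8,-0.14,0],
    [1.2,-0.22,0],
    [1.6,-0.29,0],
    [2,-0.36,0],
    [2.4,-0.43,0],
    [2.5,-0.45,-0.1],
    [2.5,-0.45,-0.3],
    [2.5,-0.45,-0.5],
    [2.5,-0.45,-0.6],
    [2.5,-0.45,-0.65],
    [2.5,-0.45,-0.65]
  ],
  "spin": [0,0,0,0,0,0,0,0,0,0,0,0],
  "fingers": [0,0,0,0,0,0,0,0,0,0,0,0]
}}

```text
time_s: 9.65
tcp_pos: [460.6, 49.7, 167.8]
tcp_rot: [0.54, -0.453, 0.544, 0.455]
wrist_force: [0.1, 0.1, -1.7]
gripper_width: 0.046
```

```bash
python3 -c "
from h import *
rodchk(('wrist',))
cv2.imwrite('pics/w5.png',grab('wrist')['img'][180:380,150:420].repeat(2,0).repeat(2,1))"
```

```text
t 9.65 tcp [460.6  49.7 167.8] jaw 169.9 F [ 0.1  0.1 -1.7] w 0.046 x [-0.007 -0.002 -1.   ]
wrist 2338 [-31.8 -21.  -73.4] [31.9  9.5 24.9] [-3.2 -3.6 15.3]
wrist 428 626 [428.9  46.7 177.4] [445.   59.3 187.3] [436.9  51.6 183.7]
wrist 445 685 [445.   28.8 165.2] [470.   54.9 194.9] [455.5  40.5 183.3]
wrist 470 990 [470.1  36.4 172.3] [495.   53.7 189.7] [482.5  43.6 183.9]
wrist 495 1457 [495.   31.4 178. ] [540.   46.8 185.2] [517.6  38.1 182.7]
```

View pics/w5.png

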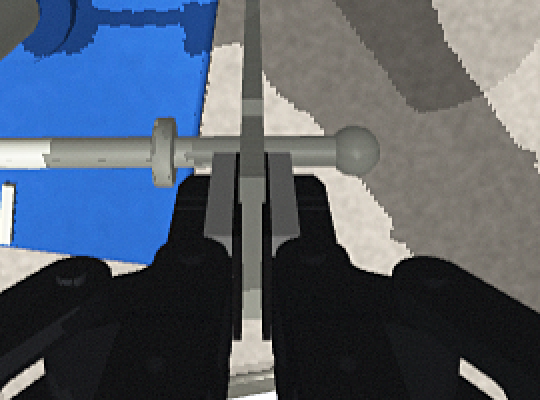

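The rod passes through the eye, with the collar on the left at (165,150) and the bead on the right at (357,150). I'll lower the last 1.5 mm and release gently.

Request:
{"api": "servo_tool", "payload": {
  "linear": [
    [0,0,-0.1],
    [0,0,-0.15],
    [0,0,-0.15],
    [0,0,-0.15],
    [0,0,-0.15],
    [0,0,-0.15],
    [0,0,-0.15],
    [0,0,-0.15],
    [0,0,-0.15],
    [0,0,-0.15]
  ],
  "spin": [0,0,0,0,0,0,0,0,0,0],
  "fingers": [0,0,0,5,8,12,16,22,30,35]
}}

```text
time_s: 10.58
tcp_pos: [460.9, 49.8, 166.5]
tcp_rot: [0.54, -0.453, 0.544, 0.455]
wrist_force: [-0.2, -0.0, -0.6]
gripper_width: 0.353
```

Request:
{"api": "servo_tool", "payload": {
  "linear": [
    [0,0,0.5],
    [0,0,1.5],
    [0,0,3],
    [0,0,5],
    [0,0,7],
    [0,0,9],
    [0,0,10],
    [0,0,10]
  ],
  "spin": [0,0,0,0,0,0,0,0],
  "fingers": [35,35,35,35,35,35,35,35]
}}

```text
time_s: 11.25
tcp_pos: [462.2, 50.2, 269.2]
tcp_rot: [0.542, -0.454, 0.542, 0.455]
wrist_force: [-1.0, -0.0, 0.2]
gripper_width: 0.351
```

```bash
cat >> h.py <<'E'
def plate(names=('wrist','side','top')):
    for n in names:
        d=grab(n); P=cloud(d)
        # everything within 150 of the pillar, z 90..225, beyond 92 from axis
        r=np.linalg.norm(P[...,:2]-[571.5,30.5],axis=-1)
        m=(r>85)&(r<150)&(P[...,2]>80)&(P[...,2]<230)
        for z0,z1 in((85,110),(110,150),(150,172),(172,192),(195,210),(210,230)):
            q=P[m&(P[...,2]>z0)&(P[...,2]<=z1)]
            if len(q)>4: print(n,z0,len(q),q.min(0).round(1),q.max(0).round(1),np.median(q,0).round(1))
E
python3 - <<'E'
from h import *
st(); plate()
cv2.imwrite('pics/w6.png',grab('wrist')['img'])
E
```

```text
t 11.25 tcp [462.2  50.2 269.2] jaw 170.0 F [-1.  -0.   0.2] w 0.351 x [-0.001 -0.    -1.   ]
wrist 85 28 [455.2  12.   86.2] [656.7  30.2 109.3] [459.2  29.3 104.9]
wrist 110 44 [454.7  29.2 111.2] [459.2  30.5 148.2] [457.3  29.8 132.1]
wrist 150 34 [455.   29.2 150.2] [459.2  30.5 171.5] [457.2  29.9 161.9]
wrist 172 888 [429.1  29.3 172.5] [488.   60.2 192. ] [456.7  48.8 183.6]
wrist 195 35 [456.2  33.2 195.1] [460.6  34.4 209.6] [458.4  33.8 202.6]
wrist 210 350 [456.4  33.1 210.1] [466.1  66.  224.3] [460.9  47.4 222.7]
side 85 57 [457.1  15.7  85.4] [660.8  73.2 109.8] [462.1  49.6 101.7]
side 110 120 [456.5  29.4 110.4] [468.7  71.4 149.5] [461.3  54.9 129.6]
side 150 60 [457.8  32.9 150.3] [469.6  71.1 171.5] [462.8  60.  160.3]
side 172 161 [431.2  33.7 172.2] [487.8  71.7 192. ] [460.8  53.9 182.8]
side 195 47 [457.9  35.6 195.1] [468.9  66.6 209.9] [461.4  57.6 202.9]
side 210 64 [458.   35.1 210.2] [468.6  66.9 225. ] [462.6  52.7 219.8]
top 85 5 [656.1  11.8  90.9] [659.1  18.7 108.4] [656.6  15.7 107.4]
top 110 9 [456.3  12.8 110. ] [655.7  52.8 142.1] [459.   29.6 121.1]
top 172 42 [430.1  29.1 177.8] [485.8  58.8 191.6] [442.7  48.6 184.5]
top 210 6 [459.   33.4 215.9] [461.6  37.8 226.3] [460.2  35.  221.2]
```

View pics/w6.png

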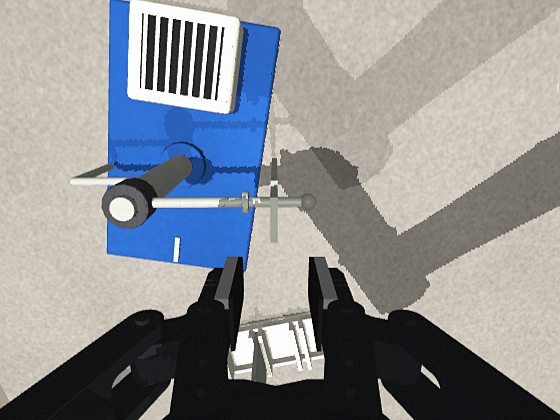

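The plate hangs on the rod at (274,210), with its top at z = 223 as expected. Next is the pointer. First I'll check how low the forearm runs and predict the clearance for the push.

Run:
```python
from h import *
o=st(); print(o['joint_positions'].round(3))
for n in('side','top'):
    d=grab(n); P=cloud(d)
    for x in range(60,640,40):
        q=P[(P[...,0]>x)&(P[...,0]<x+40)&(P[...,1]>-130)&(P[...,1]<180)&(P[...,2]>230)]
        if len(q)>10: print(n,x,len(q),q.min(0).round(),q.max(0).round())
```

```text
t 11.45 tcp [460.   49.6 265.1] jaw 169.9 F [-0.2  0.1 -0.3] w 0.346 x [-0.009 -0.003 -1.   ]
[ 0.459  0.064 -0.25  -0.002 -1.266 -0.634]
side 100 25 [133. 104. 646.] [140. 117. 662.]
side 140 2514 [140.  63. 629.] [180. 140. 727.]
side 180 3889 [180.  63. 617.] [220. 157. 720.]
side 220 3485 [220.  85. 607.] [260. 174. 704.]
side 260 2492 [260. 105. 595.] [300. 180. 687.]
side 300 911 [300. 130. 596.] [340. 180. 670.]
side 340 289 [340. 147. 637.] [380. 180. 654.]
side 380 776 [381.  51. 347.] [420. 180. 640.]
side 420 2745 [420.  14. 298.] [460. 180. 656.]
side 460 2706 [460.  26. 296.] [500. 148. 656.]
side 500 464 [500.  27. 341.] [529.  76. 645.]
top 180 1204 [188.  39. 653.] [220. 148. 713.]
top 220 2296 [220.  57. 636.] [260. 168. 707.]
top 260 1948 [260.  80. 621.] [300. 179. 690.]
top 300 1541 [300. 103. 611.] [340. 180. 672.]
top 340 1154 [340. 125. 586.] [380. 180. 656.]
top 380 1848 [380.  45. 349.] [420. 180. 643.]
top 420 2946 [420.   6. 347.] [460. 180. 659.]
top 460 1657 [460.   4. 350.] [500. 140. 659.]
top 500 211 [500.  26. 350.] [529.  70. 650.]
```

Request:
{"api": "servo_tool", "payload": {
  "linear": [
    [1,0,1],
    [3,-0.5,2],
    [5,-1,2],
    [7,-2,2],
    [9,-3,2],
    [11,-4,2],
    [13,-5,2],
    [15,-6,2],
    [17,-7,2],
    [18.5,-7.8,2],
    [18.7,-7.8,2],
    [18.7,-7.8,2]
  ],
  "spin": [7,14,21,28,35,42,49,56,63,70,77,84],
  "fingers": [10,0,0,0,0,0,0,0,0,0,0,0]
}}

```text
time_s: 12.55
tcp_pos: [647.9, -29.1, 282.7]
tcp_rot: [0.094, -0.7, 0.1, 0.701]
wrist_force: [0.3, -0.1, -0.3]
gripper_width: -0.007
```

Run:
```python
from h import *
o=st(); print(o['joint_positions'].round(2)); T=o['tcp_pos']
c=np.array([571.5,30.5])
for n in('side','wrist','top'):
    d=grab(n); P=cloud(d)
    q=P[(np.linalg.norm(P[...,:2]-c,axis=-1)<100)&(np.linalg.norm(P[...,:2]-c,axis=-1)>75)&(P[...,2]>25)&(P[...,2]<112)&(P[...,0]>600)&(np.abs(P[...,1]-15)<40)]
    if len(q)>3: print(n,'leg',len(q),q.min(0).round(1),q.max(0).round(1),np.median(q,0).round(1))
    rel=P-T; q=rel[(np.linalg.norm(rel[...,:2],axis=-1)<90)&(rel[...,2]>15)&(rel[...,2]<120)]
    for z in range(20,120,10):
        k=q[(q[:,2]>z)&(q[:,2]<z+10)]
        if len(k)>3: print(n,z,len(k),k.min(0).round(),k.max(0).round())
```

```text
t 12.55 tcp [647.9 -29.1 282.7] jaw -105.8 F [ 0.3 -0.1 -0.3] w -0.007 x [-0.002 -0.01  -1.   ]
[ 0.21  0.39  0.21  0.01 -1.4   1.08]
side leg 82 [646.7  14.   26.2] [660.5  23.5 109.3] [655.2  19.   75.9]
side 30 22 [-11.  -7.  31.] [11. 14. 40.]
side 40 57 [-10. -10.  40.] [13. 17. 50.]
side 50 53 [-10.  -9.  50.] [11. 17. 60.]
side 60 39 [-11.  -8.  60.] [ 3. 17. 70.]
side 70 62 [-17. -26.  71.] [18. 32. 80.]
side 80 128 [-19. -32.  80.] [26. 42. 90.]
side 90 130 [-21. -41.  90.] [ 22.  50. 100.]
side 100 148 [-23. -47. 100.] [ 27.  57. 110.]
side 110 191 [-26. -55. 110.] [ 30.  64. 120.]
wrist leg 199 [645.2  11.6  25.9] [658.7  21.  111.3] [655.5  14.4 101.5]
wrist 30 187 [  3. -13.  35.] [12. 11. 40.]
wrist 40 734 [  2. -15.  40.] [12. 12. 50.]
wrist 50 895 [  2. -15.  50.] [13. 12. 60.]
wrist 60 1188 [-11. -15.  60.] [13. 12. 70.]
wrist 70 2219 [-12. -34.  70.] [20. 28. 80.]
wrist 80 7919 [-18. -41.  80.] [22. 40. 90.]
wrist 90 6679 [-18. -49.  90.] [ 24.  45. 100.]
wrist 100 11888 [-16. -56. 100.] [ 27.  52. 110.]
wrist 110 11118 [ -7. -61. 110.] [ 29.  56. 120.]
top leg 27 [644.8  11.2  28.1] [659.   19.  111.2] [653.3  13.8 104.8]
top 40 7 [-11. -12.  42.] [-4.  6. 47.]
top 50 5 [-11. -11.  51.] [-9. -1. 59.]
top 80 15 [-20. -29.  81.] [-10. -16.  90.]
top 90 18 [-21. -32.  90.] [  2.  49. 100.]
top 100 21 [-23. -39. 101.] [  3.  52. 109.]
top 110 30 [-25. -48. 112.] [  9.  63. 120.]
```

Request:
{"api": "servo_tool", "payload": {
  "linear": [
    [0,0,-1.5],
    [0,0,-4],
    [0,0,-7],
    [0,0,-10],
    [0,0,-13],
    [0,0,-16],
    [0,0,-18.5],
    [0,0,-20.5],
    [0,0,-22.3],
    [0,0,-23.3],
    [0,0,-23.7],
    [0,0,-23.7]
  ],
  "spin": [3,6,6,6,6,6,6,6,6,6,6,6],
  "fingers": [0,0,0,0,0,0,0,0,0,0,0,0]
}}

```text
time_s: 13.7
tcp_pos: [646.7, -28.5, 46.3]
tcp_rot: [-0.06, 0.704, -0.067, -0.704]
wrist_force: [0.8, -0.5, 0.1]
gripper_width: -0.001
```

```bash
cat > arc.py <<'E'
from h import *
import sys
# rows: TCP trailing the leg by g along the tangent, leg angle a0->a1 (deg), n rows + hold
def rows(a0,a1,n,hold,g=18.5,R=85,c=(571.5,30.5),z=45):
    o=st(); T=o['tcp_pos']; q=o['tcp_rot']; M=Rotation.from_quat([*q[1:],q[0]]).as_matrix()
    j=np.degrees(np.arctan2(M[1,1],M[0,1]))
    for a in list(np.linspace(a0,a1,n))+[a1]*hold:
        t=np.radians(a); e=np.array([np.cos(t),np.sin(t)]); tg=np.array([-e[1],e[0]])
        p=np.array(c)+R*e-g*tg; s=(a-90-j+180)%360-180
        print([*(np.round((p-T[:2])/10,2)),round((z-T[2])/10,2)],round(s,0))
rows(*[float(x) if i<2 else int(x) for i,x in enumerate(sys.argv[1:])])
E
python3 arc.py -16 6 11 1
```

```text
t 13.70 tcp [646.7 -28.5  46.3] jaw -100.3 F [ 0.8 -0.5  0.1] w -0.001 x [-0.001 -0.01  -1.   ]
[np.float64(0.14), np.float64(1.78), np.float64(-0.13)] -6.0
[np.float64(0.3), np.float64(2.08), np.float64(-0.13)] -4.0
[np.float64(0.44), np.float64(2.38), np.float64(-0.13)] -1.0
[np.float64(0.57), np.float64(2.69), np.float64(-0.13)] 1.0
[np.float64(0.68), np.float64(3.0), np.float64(-0.13)] 3.0
[np.float64(0.79), np.float64(3.32), np.float64(-0.13)] 5.0
[np.float64(0.88), np.float64(3.64), np.float64(-0.13)] 7.0
[np.float64(0.96), np.float64(3.96), np.float64(-0.13)] 10.0
[np.float64(1.03), np.float64(4.29), np.float64(-0.13)] 12.0
[np.float64(1.09), np.float64(4.62), np.float64(-0.13)] 14.0
[np.float64(1.13), np.float64(4.95), np.float64(-0.13)] 16.0
[np.float64(1.13), np.float64(4.95), np.float64(-0.13)] 16.0
```

Request:
{"api": "servo_tool", "payload": {
  "linear": [
    [0.05,0.8,-0.1],
    [0.1,1.4,-0.1],
    [0.2,1.8,-0.1],
    [0.3,2.1,-0.1],
    [0.44,2.4,-0.1],
    [0.57,2.7,-0.1],
    [0.68,3,-0.1],
    [0.79,3.3,-0.1],
    [0.88,3.6,-0.1],
    [0.96,3.9,-0.1],
    [1.03,4.3,-0.1],
    [1.1,4.6,-0.1]
  ],
  "spin": [0,0,0,0,0,1,3,5,7,10,12,14],
  "fingers": [0,0,0,0,0,0,0,0,0,0,0,0]
}}

```text
time_s: 14.7
tcp_pos: [657.5, 16.9, 45.8]
tcp_rot: [0.028, 0.707, 0.02, -0.706]
wrist_force: [-0.7, -2.6, 3.0]
gripper_width: -0.0
```

```bash
cat >> h.py <<'E'
def arm(names=('side','top','wrist')):
    c=np.array([571.5,30.5])
    for n in names:
        P=cloud(grab(n)); v=P[...,:2]-c; r=np.linalg.norm(v,axis=-1)
        m=(r>40)&(r<86)&(P[...,2]>172)&(P[...,2]<188)  # inner hanging rod
        l=(r>76)&(r<96)&(P[...,2]>25)&(P[...,2]<100)&(v@np.array([.95,.32])>0)
        l2=(r>30)&(r<86)&(P[...,2]>98)&(P[...,2]<113)
        for nm,k in(('rod',m),('leg',l),('bar',l2)):
            w=v[k]
            if len(w)>4: a=np.median(w,0); print(n,nm,len(w),'ang %.1f'%np.degrees(np.arctan2(a[1],a[0])))
E
python3 -c "
from h import *
arm()"; python3 arc.py 4 28 12 0
```

```text
side rod 142 ang 179.4
side leg 88 ang 5.3
side bar 97 ang 3.9
top rod 52 ang -176.0
top bar 40 ang 2.6
wrist leg 1437 ang 2.2
wrist bar 37 ang 4.9
t 14.85 tcp [657.7  17.4  45.6] jaw -86.3 F [-0.5 -1.1  0.7] w 0.003 x [ 0.002 -0.01  -1.   ]
[np.float64(-0.02), np.float64(0.06), np.float64(-0.06)] 0.0
[np.float64(0.03), np.float64(0.39), np.float64(-0.06)] 2.0
[np.float64(0.05), np.float64(0.72), np.float64(-0.06)] 5.0
[np.float64(0.07), np.float64(1.05), np.float64(-0.06)] 7.0
[np.float64(0.07), np.float64(1.38), np.float64(-0.06)] 9.0
[np.float64(0.07), np.float64(1.71), np.float64(-0.06)] 11.0
[np.float64(0.04), np.float64(2.04), np.float64(-0.06)] 13.0
[np.float64(0.01), np.float64(2.37), np.float64(-0.06)] 16.0
[np.float64(-0.04), np.float64(2.7), np.float64(-0.06)] 18.0
[np.float64(-0.1), np.float64(3.02), np.float64(-0.06)] 20.0
[np.float64(-0.17), np.float64(3.35), np.float64(-0.06)] 22.0
[np.float64(-0.25), np.float64(3.67), np.float64(-0.06)] 24.0
```

Request:
{"api": "servo_tool", "payload": {
  "linear": [
    [0,0.2,0],
    [0.03,0.5,0],
    [0.05,0.8,0],
    [0.07,1.1,0],
    [0.07,1.4,0],
    [0.07,1.7,0],
    [0.04,2,0],
    [0,2.4,0],
    [-0.04,2.7,0],
    [-0.1,3,0],
    [-0.17,3.35,0],
    [-0.25,3.7,0]
  ],
  "spin": [0,2,5,7,9,11,13,16,18,20,22,24],
  "fingers": [0,0,0,0,0,0,0,0,0,0,0,0]
}}

```text
time_s: 15.85
tcp_pos: [655.4, 54.1, 45.5]
tcp_rot: [0.173, 0.688, 0.166, -0.685]
wrist_force: [-0.5, -4.0, 0.3]
gripper_width: -0.002
```

```bash
python3 arc.py 28 52 12 0; python3 -c "
from h import *
print(manip.get_obs()['joint_positions'].round(2));arm(('top',))"
```

```text
t 15.85 tcp [655.4  54.1  45.5] jaw -62.2 F [-0.5 -4.   0.3] w -0.002 x [ 0.006 -0.009 -1.   ]
[np.float64(-0.02), np.float64(-0.0), np.float64(-0.05)] 0.0
[np.float64(-0.11), np.float64(0.32), np.float64(-0.05)] 2.0
[np.float64(-0.22), np.float64(0.63), np.float64(-0.05)] 5.0
[np.float64(-0.34), np.float64(0.94), np.float64(-0.05)] 7.0
[np.float64(-0.47), np.float64(1.24), np.float64(-0.05)] 9.0
[np.float64(-0.62), np.float64(1.54), np.float64(-0.05)] 11.0
[np.float64(-0.77), np.float64(1.83), np.float64(-0.05)] 13.0
[np.float64(-0.93), np.float64(2.12), np.float64(-0.05)] 16.0
[np.float64(-1.11), np.float64(2.4), np.float64(-0.05)] 18.0
[np.float64(-1.3), np.float64(2.68), np.float64(-0.05)] 20.0
[np.float64(-1.49), np.float64(2.94), np.float64(-0.05)] 22.0
[np.float64(-1.7), np.float64(3.2), np.float64(-0.05)] 24.0
[ 0.33  0.57 -0.1   0.01 -0.89  1.71]
top rod 58 ang -150.7
top bar 37 ang 26.7
```

Request:
{"api": "servo_tool", "payload": {
  "linear": [
    [-0.05,0.15,0],
    [-0.11,0.32,0],
    [-0.22,0.63,0],
    [-0.34,0.94,0],
    [-0.47,1.24,0],
    [-0.62,1.54,0],
    [-0.77,1.83,0],
    [-0.93,2.12,0],
    [-1.11,2.4,0],
    [-1.3,2.68,0],
    [-1.49,2.94,0],
    [-1.7,3.2,0]
  ],
  "spin": [0,2,5,7,9,11,13,16,18,20,22,24],
  "fingers": [0,0,0,0,0,0,0,0,0,0,0,0]
}}

```text
time_s: 16.9
tcp_pos: [638.5, 86.5, 45.5]
tcp_rot: [0.312, 0.638, 0.306, -0.634]
wrist_force: [1.8, -1.9, -0.4]
gripper_width: 0.001
```

```bash
python3 -c "
from h import *
arm(('side','top'))"; python3 arc.py 52 68 10 2
```

```text
side rod 82 ang -128.6
side leg 79 ang 52.9
side bar 59 ang 53.0
top rod 63 ang -126.1
top leg 8 ang 45.2
top bar 41 ang 51.2
t 17.00 tcp [638.2  86.9  45.6] jaw -38.2 F [ 0.3 -0.5 -1.2] w 0.000 x [ 0.009 -0.005 -1.   ]
[np.float64(0.02), np.float64(-0.08), np.float64(-0.06)] 0.0
[np.float64(-0.15), np.float64(0.13), np.float64(-0.06)] 2.0
[np.float64(-0.33), np.float64(0.32), np.float64(-0.06)] 4.0
[np.float64(-0.52), np.float64(0.52), np.float64(-0.06)] 6.0
[np.float64(-0.72), np.float64(0.71), np.float64(-0.06)] 7.0
[np.float64(-0.92), np.float64(0.89), np.float64(-0.06)] 9.0
[np.float64(-1.12), np.float64(1.06), np.float64(-0.06)] 11.0
[np.float64(-1.33), np.float64(1.23), np.float64(-0.06)] 13.0
[np.float64(-1.55), np.float64(1.39), np.float64(-0.06)] 14.0
[np.float64(-1.77), np.float64(1.55), np.float64(-0.06)] 16.0
[np.float64(-1.77), np.float64(1.55), np.float64(-0.06)] 16.0
[np.float64(-1.77), np.float64(1.55), np.float64(-0.06)] 16.0
```

Request:
{"api": "servo_tool", "payload": {
  "linear": [
    [0,0,0],
    [-0.15,0.13,0],
    [-0.33,0.32,0],
    [-0.52,0.52,0],
    [-0.72,0.71,0],
    [-0.92,0.89,0],
    [-1.12,1.06,0],
    [-1.33,1.23,0],
    [-1.5,1.36,0],
    [-1.65,1.46,0],
    [-1.77,1.55,0],
    [-1.77,1.55,0]
  ],
  "spin": [0,2,4,6,7,9,11,13,14,15,16,16],
  "fingers": [0,0,0,0,0,0,0,0,0,0,0,0]
}}

```text
time_s: 18.0
tcp_pos: [620.6, 102.8, 45.7]
tcp_rot: [0.397, 0.589, 0.392, -0.584]
wrist_force: [1.4, 1.2, -1.0]
gripper_width: 0.001
```

```bash
python3 - <<'E'
from h import *
arm(('side','top'))
c=np.array([571.5,30.5])
# mark: bright, unsaturated on blue plate, first pictures, plane z=16
for n in('top','side'):
    d=dict(np.load(n+'0.npz')); hsv=cv2.cvtColor(d['img'],cv2.COLOR_BGR2HSV)
    m=np.zeros(hsv.shape[:2],bool); pts=[]
    for v in range(420):
        for u in range(560):
            if hsv[v,u,1]<110 and hsv[v,u,2]>90:
                p=onz(d,u,v,16)[:2]-c; a=np.degrees(np.arctan2(p[1],p[0])); r=np.hypot(*p)
                if 92<r<138 and 55<a<90: pts.append(p)
    p=np.array(pts,np.float32)
    if len(p)>4:
        l=cv2.fitLine(p,cv2.DIST_HUBER,0,.01,.01).ravel(); print(n,len(p),p.mean(0),np.degrees(np.arctan2(p[:,1].mean(),p[:,0].mean())),'line',np.degrees(np.arctan2(l[1],l[0])),np.linalg.norm(p,axis=1).min(),np.linalg.norm(p,axis=1).max())
E
python3 arc.py 68 71 5 3
```

```text
side leg 46 ang 68.9
side bar 19 ang 66.3
top rod 57 ang -111.7
top leg 8 ang 68.0
top bar 44 ang 66.4
top 34 [ 37.224964 108.68155 ] 71.09293 line 71.87305 98.75398 132.86293
side 65 [ 37.122486 111.913345] 71.64894 line 72.44092 99.44383 136.94572
t 18.10 tcp [620.5 102.6  45.7] jaw -22.2 F [ 0.8  0.7 -0.5] w -0.003 x [ 0.01  -0.002 -1.   ]
[np.float64(-0.0), np.float64(-0.02), np.float64(-0.07)] 0.0
[np.float64(-0.1), np.float64(0.04), np.float64(-0.07)] 1.0
[np.float64(-0.19), np.float64(0.1), np.float64(-0.07)] 2.0
[np.float64(-0.29), np.float64(0.16), np.float64(-0.07)] 2.0
[np.float64(-0.39), np.float64(0.22), np.float64(-0.07)] 3.0
[np.float64(-0.39), np.float64(0.22), np.float64(-0.07)] 3.0
[np.float64(-0.39), np.float64(0.22), np.float64(-0.07)] 3.0
[np.float64(-0.39), np.float64(0.22), np.float64(-0.07)] 3.0
```

Request:
{"api": "servo_tool", "payload": {
  "linear": [
    [-0.1,0.04,0],
    [-0.19,0.1,0],
    [-0.29,0.16,0],
    [-0.39,0.22,0],
    [-0.39,0.22,0],
    [-0.39,0.22,0]
  ],
  "spin": [1,2,2,3,3,3],
  "fingers": [0,0,0,0,0,0]
}}

```text
time_s: 18.6
tcp_pos: [616.5, 104.9, 45.8]
tcp_rot: [0.412, 0.579, 0.407, -0.574]
wrist_force: [2.3, 0.8, -0.7]
gripper_width: -0.001
```

```bash
cat >> h.py <<'E'
def armline(names=('top','side','wrist')):
    # line fits (pillar axis not needed): hanging rod and pointer bar
    c=np.array([571.5,30.5])
    for n in names:
        P=cloud(grab(n)); v=P[...,:2]-c; r=np.linalg.norm(v,axis=-1); s=v@np.array([.32,.95])
        for nm,k in(('rod',(r>40)&(r<145)&(s<0)&(P[...,2]>179)&(P[...,2]<187)&(abs(v@np.array([.95,-.32]))<18)),('bar',(r>28)&(r<90)&(s>0)&(P[...,2]>100)&(P[...,2]<112)&(abs(v@np.array([.95,-.32]))<18))):
            w=P[k].astype(np.float32)
            if len(w)>8:
                l=cv2.fitLine(np.ascontiguousarray(w[:,:2]),cv2.DIST_HUBER,0,.01,.01).ravel(); a=w.mean(0)[:2]-c
                print(n,nm,len(w),'line %.1f'%(np.degrees(np.arctan2(l[1],l[0]))%180),'cen %.1f'%(np.degrees(np.arctan2(a[1],a[0]))%180))
E
python3 -c "
from h import *
st();armline();arm(('side','top'))"
```

```text
t 18.60 tcp [616.5 104.9  45.8] jaw -19.2 F [ 2.3  0.8 -0.7] w -0.001 x [ 0.01  -0.002 -1.   ]
top rod 114 line 71.3 cen 71.3
top bar 44 line 70.0 cen 69.9
side bar 17 line 81.2 cen 71.2
wrist bar 278 line 175.6 cen 71.2
side leg 41 ang 71.9
side bar 15 ang 72.1
top rod 56 ang -109.0
top leg 9 ang 70.9
top bar 44 ang 69.6
```

Request:
{"api": "servo_tool", "payload": {
  "linear": [
    [0.5,-0.17,0],
    [1.5,-0.5,0],
    [3,-1,0],
    [4,-1.4,1],
    [4,-1.4,4],
    [4,-1.4,8],
    [4,-1.4,12],
    [4,-1.4,16],
    [4,-1.4,19],
    [4,-1.4,21],
    [4,-1.4,22],
    [4,-1.4,22]
  ],
  "spin": [0,0,0,0,0,0,0,0,0,0,0,0],
  "fingers": [0,0,0,0,0,0,0,0,0,0,0,0]
}}

```text
time_s: 19.85
tcp_pos: [657.0, 90.6, 268.1]
tcp_rot: [0.412, 0.58, 0.407, -0.573]
wrist_force: [0.1, 0.2, 0.4]
gripper_width: -0.002
```

Run:
```python
from h import *
st();armline();arm(('side','top'))
plate(('top','side'))
t=grab('top'); 
cv2.imwrite('pics/t7.png',cv2.resize(t['img'][140:270,110:310],None,fx=4,fy=4,interpolation=2))
```

```text
t 19.85 tcp [657.   90.6 268.1] jaw -19.2 F [0.1 0.2 0.4] w -0.002 x [ 0.013 -0.001 -1.   ]
top rod 111 line 71.3 cen 71.2
top bar 58 line 69.8 cen 70.0
side rod 122 line 69.6 cen 70.7
side bar 95 line 71.1 cen 70.7
wrist bar 474 line 70.6 cen 70.4
side rod 61 ang -109.9
side leg 69 ang 71.3
side bar 81 ang 70.9
top rod 54 ang -108.4
top leg 10 ang 72.0
top bar 56 ang 70.5
top 85 6 [518.3 -84.4 104. ] [602.7 113.9 107.9] [549.3 -71.3 107. ]
top 110 9 [517.  -84.6 112.5] [554.1 -68.  146.8] [529.5 -76.  126.4]
top 150 7 [516.  -82.2 151.8] [547.1 -71.  165.7] [530.1 -76.4 162.7]
top 172 83 [ 516.5 -105.2  179.6] [550.5 -48.8 191.9] [534.5 -79.5 184.2]
top 195 6 [518.4 -82.7 195.3] [548.6 -69.4 201.4] [529.5 -75.9 197.7]
top 210 29 [519.4 -82.9 211.8] [549.  -70.  228.8] [534.1 -75.3 223.2]
side 85 91 [517.6 -79.9  85.2] [604.4 116.3 109.5] [542.9 -69.3 100.2]
side 110 157 [517.2 -80.1 110.5] [555.7 -64.4 149.5] [534.6 -71.4 128.7]
side 150 61 [517.3 -79.5 150.5] [555.2 -64.3 172. ] [529.3 -69.5 160.6]
side 172 131 [ 516.3 -100.7  172.4] [555.8 -48.2 191.8] [536.9 -69.6 183.8]
side 195 55 [520.7 -77.7 195. ] [551.8 -66.5 209.9] [535.3 -72.1 202.7]
side 210 68 [521.2 -80.3 210. ] [552.5 -65.  224.2] [536.7 -72.8 218.7]
```

View pics/t7.png

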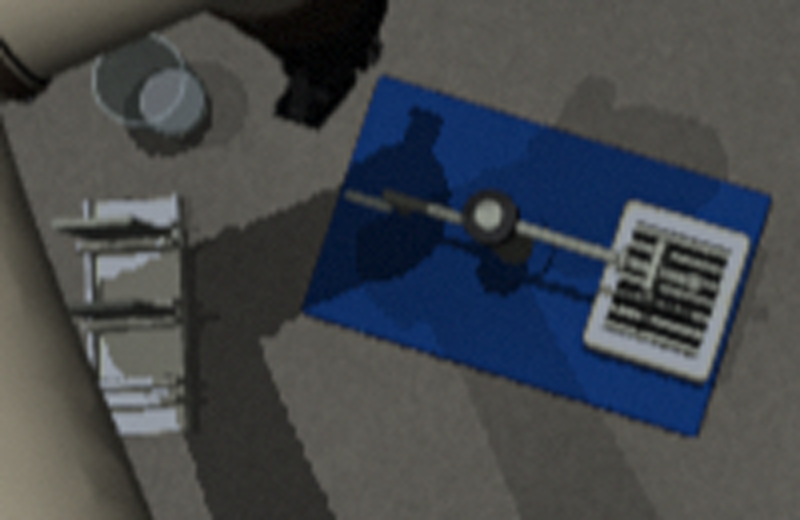

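The top view shows the pointer in line with the mark (from (490,215) to (370,200)), the arm over the dryer with the plate at (657,262), and the blanks and beaker unmoved. The arm reads about 70.8° against 71.3° for the mark. Next I'll go to the timer.

Request:
{"api": "servo_tool", "payload": {
  "linear": [
    [-0.5,-1.5,0.5],
    [-1.3,-4.5,1],
    [-2.3,-8,1],
    [-3.5,-12,1],
    [-4.7,-16,1],
    [-6,-20,1],
    [-7.2,-24,1],
    [-8.4,-28,1],
    [-9.6,-32,1],
    [-10.8,-36,1],
    [-12,-39.5,1],
    [-13,-42,1]
  ],
  "spin": [-7,-14,-21,-28,-35,-42,-49,-56,-63,-70,-77,-84],
  "fingers": [0,0,0,0,0,0,0,0,0,0,0,0]
}}

```text
time_s: 21.25
tcp_pos: [524.6, -332.2, 273.7]
tcp_rot: [0.081, -0.701, 0.087, 0.703]
wrist_force: [1.3, -0.2, -0.2]
gripper_width: 0.003
```

Run:
```python
from h import *
o=st(); print(o['joint_positions'].round(2))
d=grab('wrist'); P=cloud(d)
for n,d in(('wrist',d),('side',grab('side'))):
    P=cloud(d)
    q=P[(abs(P[...,0]-515)<28)&(abs(P[...,1]+356)<28)&(P[...,2]>54)&(P[...,2]<70)]
    if len(q)>5: print(n,len(q),q.min(0).round(1),q.max(0).round(1),np.median(q,0).round(1))
```

```text
t 21.25 tcp [ 524.6 -332.2  273.7] jaw -103.7 F [ 1.3 -0.2 -0.2] w 0.003 x [-0.003 -0.008 -1.   ]
[-0.3   0.34  0.12  0.01 -1.35  1.63]
wrist 463 [ 499.6 -370.6   54. ] [ 526.9 -336.5   64.3] [ 514.1 -356.9   61.6]
side 60 [ 498.  -366.2   54.3] [ 533.2 -337.5   64.6] [ 514.4 -351.4   60.2]
```

Request:
{"api": "servo_tool", "payload": {
  "linear": [
    [-0.5,-1.2,0],
    [-1,-2.4,-2],
    [-1,-2.4,-5],
    [-1,-2.4,-8],
    [-1,-2.4,-11],
    [-1,-2.4,-14],
    [-1,-2.4,-17],
    [-1,-2.4,-19.5],
    [-1,-2.4,-21.3],
    [-1,-2.4,-22.2],
    [-1,-2.4,-22.4],
    [-1,-2.4,-22.4]
  ],
  "spin": [0,0,0,0,0,0,0,0,0,0,0,0],
  "fingers": [0,0,0,0,0,0,0,0,0,0,0,0]
}}

```text
time_s: 22.35
tcp_pos: [514.5, -356.5, 49.4]
tcp_rot: [0.08, -0.701, 0.086, 0.703]
wrist_force: [0.4, 0.1, 1.0]
gripper_width: -0.003
```

Run:
```python
from h import *
o=st(); T=o['tcp_pos']
for n in('wrist','side'):
    P=cloud(grab(n)); rel=P-T
    q=rel[(abs(rel[...,0])<14)&(abs(rel[...,1])<16)&(rel[...,2]>22)&(rel[...,2]<45)]
    if len(q)>3: print(n,len(q),q.min(0).round(1),q.max(0).round(1))
    q=P[(abs(P[...,0]-515)<25)&(abs(P[...,1]+356)<25)&(P[...,2]>54)&(P[...,2]<66)]
    if len(q)>3: print(n,'btn',len(q),q.min(0).round(1),q.max(0).round(1),np.median(q,0).round(1))
```

```text
t 22.35 tcp [ 514.5 -356.5   49.4] jaw -103.5 F [0.4 0.1 1. ] w -0.003 x [-0.004 -0.008 -1.   ]
wrist 553 [  3.6 -14.7  34.3] [13.1 11.6 45. ]
wrist btn 1393 [ 505.1 -371.    54. ] [ 527.4 -343.7   63.4] [ 519.5 -359.3   61.4]
side 21 [-8.  -4.1 30.2] [12.4 15.3 44.5]
side btn 56 [ 502.1 -369.5   55. ] [ 527.9 -339.9   65.6] [ 515.2 -352.3   60.5]
```

Request:
{"api": "servo_tool", "payload": {
  "linear": [
    [0,0,-0.6],
    [0,0,-1.2],
    [0,0,-1.6],
    [0,0,-1.8],
    [0,0,-2],
    [0,0,-2.1],
    [0,0,-2.2],
    [0,0,-2.3],
    [0,0,-2.4],
    [0,0,-2.4]
  ],
  "spin": [0,0,0,0,0,0,0,0,0,0],
  "fingers": [0,0,0,0,0,0,0,0,0,0]
}}

```text
time_s: 23.28
tcp_pos: [515.1, -357.0, 27.2]
tcp_rot: [0.08, -0.702, 0.087, 0.702]
wrist_force: [-2.5, 1.6, 4.7]
gripper_width: -0.0
```

Request:
{"api": "servo_tool", "payload": {
  "linear": [
    [0,0,-0.1],
    [0,0,-0.2],
    [0,0,-0.3],
    [0,0,-0.3]
  ],
  "spin": [0,0,0,0],
  "fingers": [0,0,0,0]
}}

```text
time_s: 23.62
tcp_pos: [515.1, -357.0, 25.1]
tcp_rot: [0.08, -0.702, 0.087, 0.702]
wrist_force: [-1.9, 1.3, 8.0]
gripper_width: -0.003
```

Request:
{"api": "servo_tool", "payload": {
  "linear": [
    [0,0,-0.1],
    [0,0,-0.2],
    [0,0,-0.2],
    [0,0,-0.2]
  ],
  "spin": [0,0,0,0],
  "fingers": [0,0,0,0]
}}

```text
time_s: 23.95
tcp_pos: [515.2, -357.1, 25.0]
tcp_rot: [0.08, -0.702, 0.087, 0.702]
wrist_force: [-4.4, 5.0, 12.7]
gripper_width: -0.002
```

The height stalled at z = 25.0 while the force rose from 8 to 12.7 N, so the button is at its stop. I'll release it and withdraw.

Request:
{"api": "servo_tool", "payload": {
  "linear": [
    [0,0,0.5],
    [0,0,1.5],
    [0,0,3],
    [0,0,6],
    [0,0,9],
    [0,0,12],
    [0,-1,15],
    [0,-3,18],
    [0,-6,20],
    [0,-8,20],
    [0,-9,20],
    [0,-9,20]
  ],
  "spin": [0,0,0,0,0,0,0,0,0,0,0,0],
  "fingers": [0,0,0,0,0,0,0,0,0,0,0,0]
}}

```text
time_s: 24.95
tcp_pos: [514.7, -448.6, 223.7]
tcp_rot: [0.081, -0.702, 0.087, 0.702]
wrist_force: [-0.0, 0.7, -0.5]
gripper_width: 0.002
```

Run:
```python
from h import *
st(); armline(('top','side')); plate(('top',))
s=grab('side','s9.png'); t=grab('top','t9.png')
P=cloud(t); q=P[(abs(P[...,0]-515)<20)&(abs(P[...,1]+356)<20)&(P[...,2]>52)&(P[...,2]<70)]; print('btn',len(q),np.median(q,0).round(1) if len(q) else '')
# plate still?: difference of two frames
t2=grab('side'); df=cv2.absdiff(s['img'],t2['img']).max(-1); print('diff',(df[150:330,150:330]>25).sum())
a=cv2.resize(s['img'][110:400,110:340],None,fx=2,fy=2,interpolation=2); b=cv2.resize(t['img'][130:280,110:310],(340,255)); c=cv2.resize(t['img'][140:250,320:450],(340,288))
cv2.imwrite('pics/f.png',np.hstack([a,np.vstack([b,c,np.zeros((580-543,340,3),np.uint8)])]))
```

```text
t 24.95 tcp [ 514.7 -448.6  223.7] jaw -103.7 F [-0.   0.7 -0.5] w 0.002 x [-0.002 -0.009 -1.   ]
top rod 108 line 70.5 cen 71.1
top bar 56 line 69.6 cen 70.0
side rod 118 line 69.5 cen 70.4
side bar 90 line 69.8 cen 70.7
top 110 13 [516.8 -84.6 110.9] [598.7 112.  148.4] [536.6 -76.3 127.1]
top 150 6 [516.2 -82.2 150.4] [547.2 -68.1 165.9] [527.8 -75.2 162.1]
top 172 81 [ 516.7 -105.1  176.7] [550.9 -51.4 190.5] [534.3 -79.6 184.4]
top 195 5 [520.3 -82.7 198.1] [548.4 -69.5 203.2] [533.2 -77.3 199.1]
top 210 29 [519.2 -82.9 211.9] [549.4 -70.  226.3] [534.  -75.2 222.2]
btn 0 
diff 0
```

View pics/f.png

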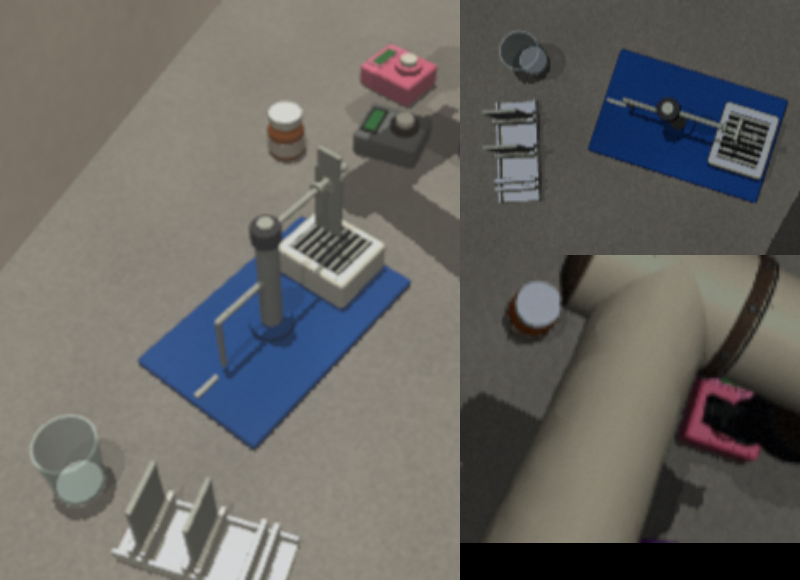

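The final view shows the plate hanging over the dryer at (328,190), the pointer's foot at (222,365) in line with the mark at (205,385), and the rack blanks, beaker and jar in place. Two successive frames don't differ.

```bash
python3 -c "
from plant import manip
print(manip.close_job())"
```

```text
the job is handed in; nothing more can be done
None
```

The plate hangs by its eye between the collar and the bead. I pushed the arm round so the pointer faces the mark and the plate is over the dryer, then pressed the start button and let it go. I handed the job in at about 25 s.

**First grasp missed:** the fingers closed above the plate because the real fingertips sit about 31 mm above the reported TCP. Two cameras confirmed the offset, and I allowed for it in every later move.

**Last checks:**
- **Arm angle:** readings ran from 69.5° to 71.1° and disagreed with each other by up to about 1.5°. The mark's direction read 71.1° to 72.4°, so the pointer may be about 1° short.
- **Plate:** it hangs at the expected height, and two successive side frames showed no movement.
- **Start button:** the tool stopped moving down while the force rose from 8 to 12.7 N, so I took it as fully down. I could not measure it springing back, because the robot arm hid it from the top camera.
- **Blanks, beaker and jar:** all looked unmoved in the last pictures. I judged this by eye, not by measurement.
- **Robot:** it ended clear of everything, with wrist force near zero.

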